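Spread a snap ring over a spring-loaded axle stub and hold it at its groove

ROBOT

A 6-joint arm with a two-finger parallel gripper is mounted at the origin on the work surface. World frame = base frame: x ahead of the robot, y to its left, z up, the work surface at z = 0. Lengths are in m, angles in rad, forces in N, time in s.
With the tool pointing down it reaches from about 0.425 to 0.925 m from the base axis. Payload 12.5 kg.
Tool frame: the origin (TCP) lies on the centre line of the jaws, within the pads' length; the fingertips stand 22 mm ahead of it and the grasp point (between the pads) lies 3 mm ahead of it (r.tips_ahead is the distance from the TCP to the fingertips, in m); z points along the fingers, x is the direction in which the jaws open and shut, and the axes are right-handed (so a half turn about z gives the same grasp; the last joint's range is limited). The gripper opens to 85 mm and grips with 20 to 120 N. Pads are 22 mm wide; open, the fingers measure 114 mm over their backs; the gripper's body (76 mm by 85 mm) begins 54 mm behind the grasp point. The pads swing forward as they close: fully open they stand 13 mm farther back than shut.
Start: joints at [1.004, 0.491, 1.559, -0, 1.092, -0.106], TCP at [0.278, 0.56, 0.253] pointing down, gripper open.
Joint ranges: [-3.1, 3.1], [-0.84, 2.19], [0.05, 2.79], [-1.13, 4.28], [0.06, 2.93], [-2.69, 2.69]. Speed limits (rad/s): [2.22, 2.22, 2.79, 3.14, 3.14, 3.14].

INTERFACE

Orientations are given as [roll, pitch, yaw] about the fixed x, y, z axes, in that order (R = Rz(yaw) Ry(pitch) Rx(roll)).
In Python, from bench import r gives the robot as it stands.
- The arm moves only by the tool drive_tool, never from a script. Its argument "targets" is a list of rows, each a list of 2 entries, a list of its own where there are three numbers: the shift along the tool's x, y, z scaled (see below), then the turn about the tool's z scaled (see below). In form: [[[dx, dy, dz], turn], ...]. A call has 1 to 10 rows; each row shifts and turns the commanded pose from where the row before left it, along the tool's axes as they then stand; what a row does not reach is not made up. The controller multiplies each number of a shift by 0.02 m and each number of a turn by 5 degrees. A row lasts 1/12 s, in which the tool goes at most 41.7 mm and 7.16 degrees, less where a joint would pass 70% of its speed; a pose out of reach is approached as far as the arm can. A call with a number of a shift or a turn outside -1 to 1 is refused whole. A call with a gripper value outside its range is refused whole. "jaw" is the opening, from 0 (shut) to 1 (fully open), set as the call begins (left out, the last holds). The fingers move at their own pace and stop on an object; "squeeze" is the grip in N (left out, the last holds). Time passes only in rows, so rows that do not move let the fingers close. It gives the time, the measured TCP pose, the force and the opening at its end, in the units of the state.
- r.get_state(): the state, without advancing time (a new reading comes with each control period).
- r.snapshot(name): name is "side" or "top"; returns (picture, depth): 480x640x3 uint8, blue, green, red; 480x640 float32, m along the optical axis (not along the pixel's ray), 0 where there is no reading.
- r.get_calibration(name): a dict with "fx", "fy", "cx", "cy" (pixels), "rvec" (rotation vector, rad) and "tvec" (3), from world to camera coordinates, as OpenCV has them. Camera axes: x right, y down, z forward; pixel columns grow to the right and rows downward; lengths in m; the calibration is good to about 2 mm. A picture is of the moment at which its call begins. get_calibration takes no time and is no camera call.
- r.close_job(): hands the job in, once; it reports no verdict.
The state is a dict: "clock": time; "joint_pos": joint angles; "joint_vel": joint speeds; "joint_torque": joint torques, N m; "eef_pos": TCP position; "orientation": TCP orientation; "force": force on the tool from outside, world axes, zero at the start; "torque": the same for the moment, N m; "gripper_width": opening from 0.0 (shut) to 1.0 (fully open).
Only numpy, scipy, OpenCV 4.12 (cv2) and the standard library are available. Lean on these libraries where they do the work, as an engineer would, in place of code of your own. Each camera call takes 0.05 s, during which the arm holds its last target.

TASK

Take the red-handled snap-ring pliers out of the wooden block by their two handles, squeezing the handles together until the ring on their tips is fully spread. Bring the ring level over the axle stub in the green vice, pass it down around the shaft and push the brass washer down against its spring until you feel it stop firmly, which brings the ring to the groove; keep the ring spread all the while. Finish while holding it there, handles squeezed and washer pressed home, without letting go, and leave the other things on the bench alone.

Things in the scene. Friction and masses are not known exactly. Their poses are not given: they have to be found in the camera images.
- pliers: loose snap-ring pliers, 0.2 to 0.3 kg, 155 mm tall, standing upright, a dark snap ring flat at their foot. Origin: centre of the ring's underside, also as it opens; z up along the pliers, midway between the two red handles at +y and -y; ring gap at -x. The jaws run 22 mm behind the axis (-x), so a shaft passing up through the ring has 40 mm of free height. The ring never comes off the jaws
- grip (a point): where to grip, from above, closing the fingers along the pliers' y: midway between the red handles, on the pliers' axis 128 mm above their origin. The handles are 18 mm wide in x, 98 to 154 mm above the origin, about 45 mm apart over their backs at rest, 33 mm when squeezed to their stop; a spring resists with about 35 N on each at the stop: grip with about 60 N
- ring_center (a point): centre of the underside of the snap ring, the same point as the origin of pliers. The ring is level, 3.5 mm thick; fully spread it is 34 mm wide inside, 42 mm outside
- spread (a joint): how far the plier handles are squeezed: 0 rad at rest (ring too narrow for the shaft), 0.11 rad at the stop (ring fully spread, 2 mm clear of the shaft all round)
- block: fixed wooden storage block, about 90 x 92 x 26 mm, with a square well about 53 mm wide and 18 mm deep in which the ring end of the pliers stands. Origin: underside, below the centre of the ring as stored; x and y along its sides, z up; the well's floor is 8 mm above the origin
- vice: fixed green machine vice, base 190 x 100 mm along its x and y, jaw tops 62 mm high, screw handle at +x. Origin: centre of its underside
- axle: fixed upright steel axle stub, 30 mm diameter, 106 mm long, clamped in the vice at a height that varies. Origin: centre of its lower end, z up along the shaft. It carries a blue hub (52 mm diameter, up to 74 mm above the origin), and above it the spring washer. Its top edge has a 2.5 mm chamfer. It fits through the ring only when the ring is spread
- groove (a point): on the shaft's axis, at the lower edge of the groove, 88 mm above the axle's origin and 18 mm below the shaft's top; the groove is 4.5 mm high and is hidden by the brass washer until that is pressed down. The ring belongs with its underside at this point
- washer (a joint): brass washer round the shaft, 48 mm diameter, 4 mm thick: how far it is pressed down, 0 (top face 7 mm above groove) to 0.007 m (its firm stop, top face level with groove). Its spring pushes up with about 3 N at the top and 8 N at the stop
- bearing: bystander: loose steel bearing ring, 42 mm diameter, 14 mm high; origin at its underside
- screwdriver: bystander: loose screwdriver lying on the bench, 180 mm long along its x; origin under its middle
- tub: bystander: loose white open plastic cup, 90 mm diameter, 80 mm high; origin at its underside
- jar: bystander: loose jar with a blue lid, 60 mm diameter, 80 mm high; origin at its underside
Things that resemble listed ones, but are neither listed nor needed, are in the scene too. Of the things that look like the block, take the one that is nearest to the robot's base at the start.

How it is judged:
By the outcome, as a careful person would: the job done as asked, in the order asked, and still so for the second after the job is handed in, while the arm keeps its last pose, push and grip.
It also fails if it takes over 37 s, if anything falls off the work surface, if the arm or the gripper's body presses on something with over 40 N, if the wrist force passes 120 N, or if a joint passes its speed limit or range.

## Working session

There is one attempt and no reset: what is moved stays moved. The work goes in short steps, Python scripts to look and compute and a tool call to move; the robot and the scene stay as the last step left them, time stands still between calls to the robot, and variables do not carry over. Pictures are saved under pics/ and viewed, and the job is handed in when it is done.

Besides the shell and the picture viewer there is one more tool, called after "Emit:" as name([rows], argument=value, ...), one row to a line, values as JSON. drive_tool: Moves the arm, as the interface text tells. Its arguments: {"type":"object","properties":{"targets":{"type":"array"},"jaw":{"type":"number"},"squeeze":{"type":"number"}},"required":["targets"]}

```bash
ls; mkdir -p pics
cat > h.py <<'E'
import numpy as np, cv2
from bench import r
def cal(n):
    c=r.get_calibration(n); R,_=cv2.Rodrigues(np.array(c["rvec"],float)); return c,R,np.array(c["tvec"],float).ravel()
def pts(n,depth):
    c,R,t=cal(n); v,u=np.mgrid[0:480,0:640]
    P=np.stack([(u-c["cx"])/c["fx"]*depth,(v-c["cy"])/c["fy"]*depth,depth],-1)
    return (P-t)@R
def ray(n,u,v,z):
    c,R,t=cal(n); o=-R.T@t; d=R.T@np.array([(u-c["cx"])/c["fx"],(v-c["cy"])/c["fy"],1]); return o+d*(z-o[2])/d[2]
E
python3 - <<'E'
from h import *
for n in("top","side"):
    p,d=r.snapshot(n); np.savez(n+"0.npz",p=p,d=d); cv2.imwrite(f"pics/{n}0.png",p)
    c,R,t=cal(n); print(n,c,-R.T@t, (d>0).mean())
print(r.get_state())
E
```

```text
pics
top {'fx': 588.4209298652793, 'fy': 588.4209298652793, 'cx': 317.7434731247547, 'cy': 234.12179397968842, 'rvec': array([ 2.16665494, -2.15363251,  0.16739713]), 'tvec': array([0.02223316, 0.59402192, 1.3593052 ])} [0.40484617 0.05216192 1.42633997] 0.9959537760416667
side {'fx': 484.3554429284434, 'fy': 484.3554429284434, 'cx': 321.18061591227985, 'cy': 240.440821762573, 'rvec': array([ 2.00818173, -0.60131164,  0.36148511]), 'tvec': array([-0.48627929,  0.27926369,  0.9561931 ])} [ 0.01509503 -0.85140994  0.70967193] 0.9959244791666667
{'clock': 0.1, 'joint_pos': array([ 1.00441075e+00,  4.91486322e-01,  1.55942074e+00, -1.55409316e-05,
        1.09170136e+00, -1.05603888e-01]), 'joint_vel': array([ 0.00028052, -0.00027079, -0.00041272, -0.00069618,  0.00017427,
        0.00017328]), 'joint_torque': array([ 2.80497181e-03, -6.19448233e+01, -2.62025768e+01, -7.70118322e-05,
        2.86640046e-03,  6.92481592e-07]), 'eef_pos': array([0.277786  , 0.55965982, 0.25278312]), 'orientation': array([-3.14149929e+00,  1.01156800e-03,  1.11002186e+00]), 'force': array([ 0.48834264, -0.45669802, -1.11662716]), 'torque': array([-0.00486757, -0.00449814,  0.05578638]), 'gripper_width': 0.9998625659841649}
```

View pics/top0.png

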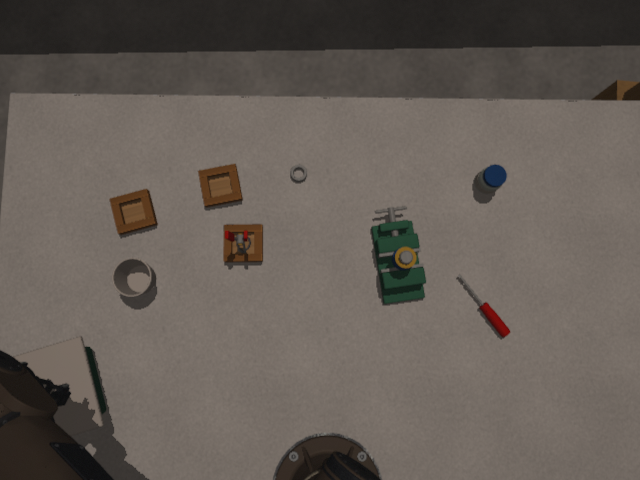

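View pics/side0.png

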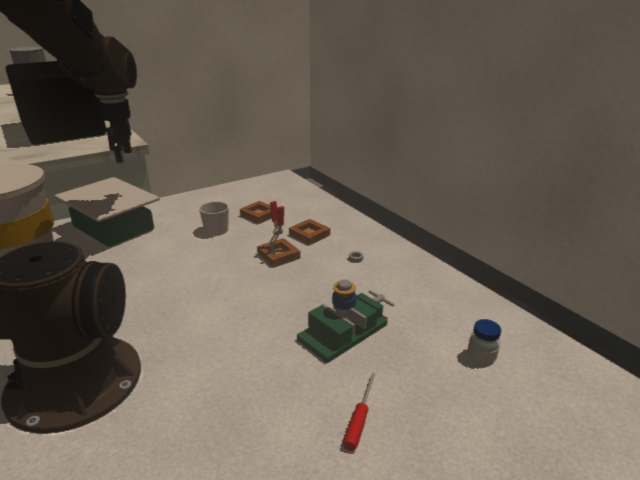

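Block candidates in the top view are (243,244), (220,186) and (134,212). The one at (243,244) is nearest the base at (327,475) and is the only one holding red-handled pliers. I'll confirm that in an enlarged crop.

Run:
```python
from h import *
t=np.load("top0.npz"); s=np.load("side0.npz")
a=cv2.resize(t["p"][214:274,208:278],None,fx=5.5,fy=5.5,interpolation=cv2.INTER_CUBIC)
b=cv2.resize(s["p"][195:270,250:310],None,fx=5,fy=5,interpolation=cv2.INTER_CUBIC)
h=max(a.shape[0],b.shape[0]);f=lambda i:cv2.copyMakeBorder(i,0,h-i.shape[0],0,0,0)
cv2.imwrite("pics/c1.png",np.hstack([f(a),f(b)]))
a=cv2.resize(t["p"][200:310,365:435],None,fx=5,fy=5,interpolation=cv2.INTER_CUBIC)
b=cv2.resize(s["p"][270:360,290:400],None,fx=4,fy=4,interpolation=cv2.INTER_CUBIC)
h=max(a.shape[0],b.shape[0])
cv2.imwrite("pics/c2.png",np.hstack([f(a),f(b)]))
P=pts("top",t["d"]); 
hsv=cv2.cvtColor(t["p"],cv2.COLOR_BGR2HSV)
# height map around
sub=P[225:265,220:268]
print("pliers red px")
red=((hsv[...,0]<6)|(hsv[...,0]>174))&(hsv[...,1]>180)&(hsv[...,2]>90)
red[:, :200]=0; red[:,300:]=0
n,l,st,ce=cv2.connectedComponentsWithStats(red.astype(np.uint8))
for i in range(1,n):
    q=P[l==i]; print(st[i],ce[i],np.median(q,0),q[:,2].max())
for (u,v) in((228,229),(258,229),(228,260),(258,260),(405,258),(405,250),(396,258)): print(u,v,P[v,u])
```

```text
pliers red px
[225 231   4   8  24] [226.125      234.20833333] [0.57491017 0.2259215  0.16314065] 1.4263399660759475
[244 231   4   7  24] [245.25 234.  ] [0.57626752 0.18525806 0.16260106] 0.16842933995091441
228 229 [0.60634461 0.24059397 0.0277836 ]
258 229 [0.60683894 0.1688549  0.02810815]
228 260 [0.53212977 0.23908693 0.024996  ]
258 260 [0.53238933 0.16755717 0.02723432]
405 258 [ 0.5290233  -0.16532041  0.13584959]
405 250 [ 0.54820961 -0.16777406  0.12292788]
396 258 [ 0.52997037 -0.14710834  0.12463576]
```

View pics/c1.png

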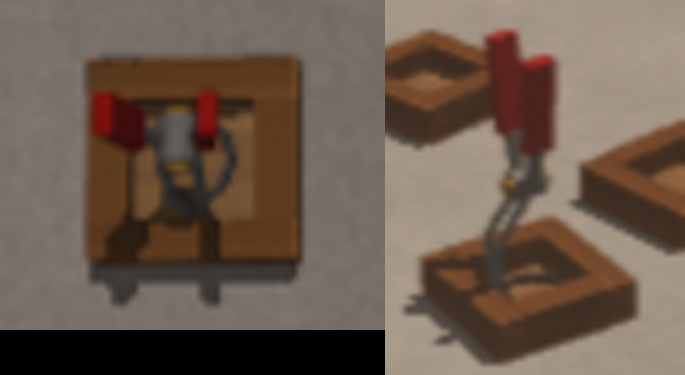

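View pics/c2.png

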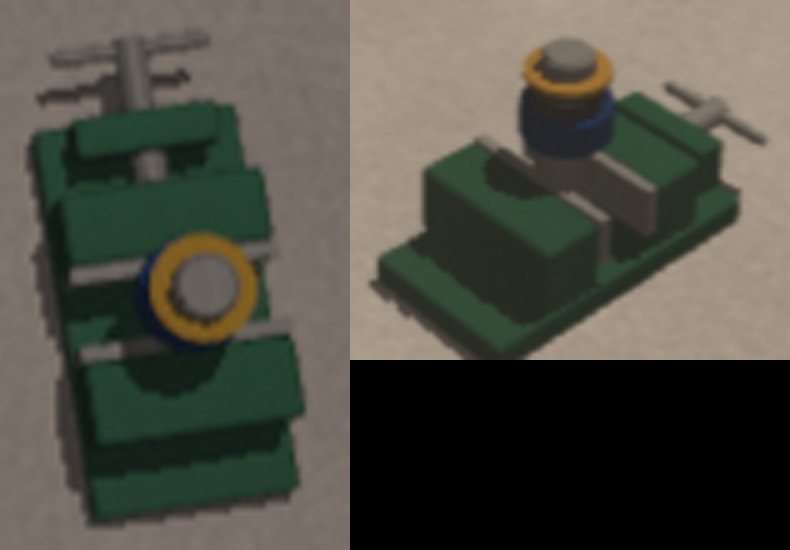

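The crop confirms it. The pliers stand in the block at (243,244), handles along image-horizontal (world y), jaw foot towards image-bottom (-x). The axle top is at (405,258) with the brass washer around it. Next I'll measure both precisely.

```bash
cat >> h.py <<'E'
def masks(p):
    h=cv2.cvtColor(p,cv2.COLOR_BGR2HSV); H,S,V=h[...,0],h[...,1],h[...,2]
    return dict(red=((H<7)|(H>173))&(S>170)&(V>70), brass=(H>15)&(H<30)&(S>130)&(V>90))
E
python3 - <<'E'
from h import *
for n in("top","side"):
    t=np.load(n+"0.npz"); P=pts(n,t["d"]); m=masks(t["p"]); x,y,z=P[...,0],P[...,1],P[...,2]
    ok=(t["d"]>0)
    near=lambda cx,cy,w:ok&(abs(x-cx)<w)&(abs(y-cy)<w)
    # pliers
    s=near(.575,.205,.06)&m["red"]
    q=P[s]; print(n,"red all",len(q),q.min(0),q.max(0))
    q=P[s&(z>.157)]
    for g in (q[q[:,1]>.2056],q[q[:,1]<=.2056]): print("  top faces",len(g),g.mean(0),g.min(0),g.max(0))
    # axle
    s=near(.53,-.165,.05)&(z>.131); q=P[s]; print("  axle top",len(q),q.mean(0),np.percentile(q[:,2],[10,50,90]),q.min(0),q.max(0))
    (c,rad)=cv2.minEnclosingCircle(np.float32(np.array([ray(n,u,v,.136)[:2] for v,u in np.argwhere(s)]))); print("  enc",c,rad)
    s=near(.53,-.165,.05)&m["brass"]; q=P[s]; print("  washer",len(q),np.percentile(q[:,2],[10,50,90]))
    v,u=np.nonzero(s); pp=np.float32([ray(n,a,b,.125)[:2] for a,b in zip(u,v)])
    print("  enc",cv2.minEnclosingCircle(pp), "hull ell",cv2.fitEllipse(cv2.convexHull(pp)))
# block top
n="top";t=np.load("top0.npz");P=pts(n,t["d"]);s=(abs(P[...,0]-.57)<.07)&(abs(P[...,1]-.205)<.07)&(abs(P[...,2]-.026)<.006)
v,u=np.nonzero(s); pp=np.float32([ray(n,a,b,.026)[:2]*1000 for a,b in zip(u,v)]); print("block",cv2.minAreaRect(pp))
# table z
print(np.median(P[300:400,200:280,2]),np.median(P[320:400,350:440,2]))
E
```

```text
top red all 60 [0.56694779 0.18095326 0.15569683] [0.58331862 0.22899738 0.17173168]
  top faces 28 [0.57517526 0.22525609 0.16283513] [0.56698138 0.22171214 0.15713723] [0.58331862 0.22899738 0.17173168]
  top faces 31 [0.5754569  0.1845139  0.16245474] [0.56694779 0.18095326 0.15782196] [0.58299664 0.1878402  0.16842934]
  axle top 140 [ 0.53057202 -0.16679272  0.13570596] [0.13241297 0.13574487 0.13917042] [ 0.50691822 -0.18148497  0.13109438] [ 0.545056   -0.14810253  0.14251987]
  enc (0.5262610912322998, -0.16583271324634552) 0.019495895132422447
  washer 189 [0.11967179 0.12388475 0.12739785]
  enc ((0.5323695540428162, -0.16770581901073456), 0.023777266964316368) hull ell ((0.532188355922699, -0.16772063076496124), (0.046081166714429855, 0.04649454355239868), 56.90131378173828)
side red all 32 [0.5670039  0.17841854 0.13054075] [0.58005114 0.22608168 0.16446908]
  top faces 7 [0.57130485 0.22211309 0.1621314 ] [0.56745234 0.21742457 0.15988719] [0.57735118 0.22608168 0.16415016]
  top faces 8 [0.5713354  0.18379788 0.16235003] [0.56787211 0.17841854 0.16029757] [0.57570253 0.19005184 0.16446908]
  axle top 102 [ 0.52826101 -0.17101092  0.13519063] [0.13278279 0.13559808 0.13690289] [ 0.51362424 -0.18326654  0.13132896] [ 0.54461013 -0.15635748  0.13801427]
  enc (0.5286739468574524, -0.17195332050323486) 0.017189249396324158
  washer 97 [0.12347157 0.12519243 0.12676958]
  enc ((0.5292438268661499, -0.1684267818927765), 0.02364329807460308) hull ell ((0.5295258164405823, -0.16842027008533478), (0.04504333809018135, 0.04722391068935394), 143.23876953125)
block ((573.1846313476562, 206.5802764892578), (86.7594223022461, 91.53772735595703), 0.4402626156806946)
-0.00030674628574733215 -0.0004516879257419253
```

Emit:
drive_tool([
  [[0,0,0],-1],
  [[0,0,0],-1],
  [[0,0,0],-1],
  [[0,0,0],-1],
  [[0,0,0],-1],
  [[0,0,0],-0.28],
  [[0,0,0],0],
], jaw=1, squeeze=60)

```text
clock: 0.68
eef_pos: [0.2779, 0.5598, 0.2531]
orientation: [-3.141, 0.0, 1.57]
force: [0.7, 0.1, -0.3]
gripper_width: 0.998
```

Emit:
drive_tool([
  [[-0.88,0.74,0],0],
  [[-0.88,0.74,0],0],
  [[-0.88,0.74,0],0],
  [[-0.88,0.74,0],0],
  [[-0.88,0.74,0],0],
  [[-0.88,0.74,0],0],
  [[-0.88,0.74,0],0],
  [[-0.88,0.74,0],0],
  [[-0.88,0.74,0],0],
  [[-0.88,0.74,0],0],
])

```text
clock: 1.52
eef_pos: [0.4265, 0.3829, 0.2533]
orientation: [-3.142, -0.0, 1.568]
force: [-0.2, 0.8, -0.9]
gripper_width: 0.999
```

Emit:
drive_tool([
  [[-0.88,0.74,0],0],
  [[-0.88,0.74,0],0],
  [[-0.88,0.74,0],0],
  [[-0.88,0.74,0],0],
  [[-0.88,0.74,0],0],
  [[-0.88,0.74,0],0],
  [[-0.88,0.74,0],0],
  [[-0.88,0.74,0],0],
  [[0,0,0],0],
  [[0,0,0],0],
])

```text
clock: 2.35
eef_pos: [0.5447, 0.2423, 0.253]
orientation: [-3.141, -0.0, 1.567]
force: [0.2, 0.6, -0.3]
gripper_width: 0.998
```

Emit:
drive_tool([
  [[-0.62,0.49,0],0],
  [[-0.62,0.49,0],0],
  [[-0.62,0.49,0],0],
  [[0,0,0],0],
  [[0,0,0.8],0],
  [[0,0,0.7],0],
  [[0,0,0.6],0],
  [[0,0,0],0],
])

```text
clock: 3.02
eef_pos: [0.573, 0.2054, 0.2091]
orientation: [-3.138, 0.001, 1.57]
force: [0.8, 0.3, -0.5]
gripper_width: 0.997
```

Run:
```python
from h import *
print(r.tips_ahead)
a=[]
for n in("top","side"):
    p,d=r.snapshot(n); np.savez(n+"1.npz",p=p,d=d)
    a.append(p[190:290,190:310] if n=="top" else p[150:270,220:340])
a=[cv2.resize(i,(390,390),interpolation=cv2.INTER_CUBIC) for i in a]
cv2.imwrite("pics/c3.png",np.hstack(a))
```

```text
0.022
```

View pics/c3.png

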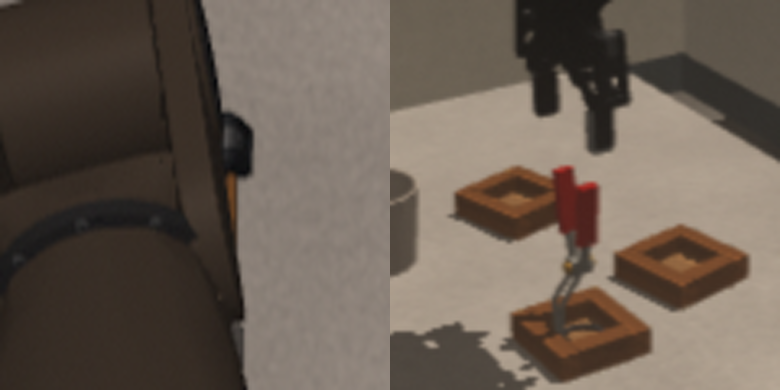

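Top view: the arm hides the pliers. Side crop: the open fingers at (545,100) and (600,140) straddle the handles at (565,175) and (587,195). Descending.

Emit:
drive_tool([
  [[0,0,0.6],0],
  [[0,0,0.6],0],
  [[0,0,0.6],0],
  [[0,0,0.6],0],
  [[0,0,0.5],0],
  [[0,0,0.4],0],
  [[0,0,0.2],0],
  [[0,0,0],0],
  [[0,0,0],0],
])

```text
clock: 3.87
eef_pos: [0.5739, 0.2059, 0.1416]
orientation: [3.141, -0.0, 1.571]
force: [0.9, 0.4, -0.1]
gripper_width: 1.0
```

Emit:
drive_tool([
  [[0,0,0.12],0],
  [[0,0,0],0],
  [[0,0,0],0],
  [[0,0,0],0],
  [[0,0,0],0],
  [[0,0,0],0],
  [[0,0,0],0],
  [[0,0,0],0],
], jaw=0, squeeze=60)

```text
clock: 4.53
eef_pos: [0.5749, 0.2062, 0.1423]
orientation: [3.136, -0.001, 1.571]
force: [-4.7, 0.7, 26.7]
gripper_width: 0.351
```

Emit:
drive_tool([
  [[0,0,0],0],
  [[0,0,0],0],
  [[0,0,0],0],
  [[0,0,0],0],
])

```text
clock: 4.87
eef_pos: [0.5749, 0.2062, 0.1423]
orientation: [3.137, -0.001, 1.571]
force: [-5.0, -0.2, 25.2]
gripper_width: 0.353
```

Run:
```python
from h import *
p,d=r.snapshot("side"); cv2.imwrite("pics/c4.png",cv2.resize(p[150:270,220:340],(600,600),interpolation=cv2.INTER_CUBIC)); print(r.get_state())
```

```text
{'clock': 4.9167, 'joint_pos': array([ 2.36280031e-01,  5.95758411e-01,  1.70778822e+00,  2.33672315e-04,
        8.32764269e-01, -1.33461413e+00]), 'joint_vel': array([-0.00025043, -0.00024021, -0.00113672, -0.00061139,  0.00081687,
       -0.00060796]), 'joint_torque': array([ -0.55759186, -48.04752231, -16.34495437,  -0.09502616,
        -1.21619996,  -0.05876746]), 'eef_pos': array([0.57488187, 0.20624343, 0.14224865]), 'orientation': array([ 3.13649818e+00, -1.40475791e-03,  1.57074098e+00]), 'force': array([-4.93970088e+00,  2.40069785e-02,  2.55377591e+01]), 'torque': array([-0.18322739,  0.82099836, -0.01074779]), 'gripper_width': 0.35621405172527215}
```

View pics/c4.png

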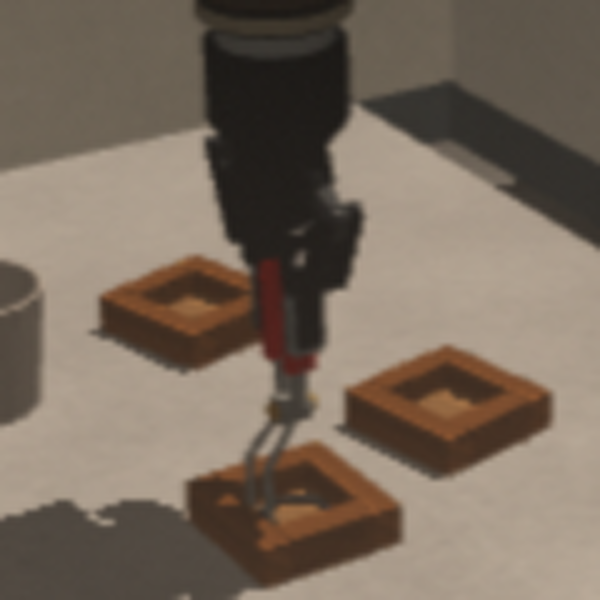

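Emit:
drive_tool([
  [[0,0,-0.2],0],
  [[0,0,-0.4],0],
  [[0,0,-0.4],0],
  [[0,0,-0.5],0],
  [[0,0,-0.5],0],
  [[0,0,-0.5],0],
  [[0,0,-0.5],0],
  [[0,0,-0.5],0],
  [[0,0,-0.5],0],
  [[0,0,-0.5],0],
])

```text
clock: 5.75
eef_pos: [0.5736, 0.2058, 0.23]
orientation: [3.142, -0.0, 1.571]
force: [0.5, -1.0, -2.3]
gripper_width: 0.351
```

Emit:
drive_tool([
  [[0,0,-0.7],0],
  [[0,0,-0.7],0],
  [[0,0,-0.7],0],
  [[0,0,-0.7],0],
  [[0,0,-0.6],0],
  [[0,0,-0.3],0],
  [[0,0,0],0],
  [[0,0,0],0],
])

```text
clock: 6.42
eef_pos: [0.5735, 0.2058, 0.3028]
orientation: [-3.142, -0.0, 1.571]
force: [0.8, -0.7, -3.4]
gripper_width: 0.353
```

Run:
```python
from h import *
p,d=r.snapshot("side"); np.savez("side2.npz",p=p,d=d); cv2.imwrite("pics/c5.png",cv2.resize(p[100:250,210:360],(600,600),interpolation=cv2.INTER_CUBIC)); print(r.get_state())
```

```text
{'clock': 6.4667, 'joint_pos': array([ 2.36091296e-01,  4.24952552e-01,  1.53497649e+00,  9.22921344e-05,
        1.18260555e+00, -1.33467819e+00]), 'joint_vel': array([-2.31184675e-03,  7.29526635e-03,  4.43391441e-03, -1.85130160e-04,
       -9.23568635e-05,  7.08349941e-04]), 'joint_torque': array([ 3.08079750e-02, -6.15634990e+01, -2.92009878e+01,  4.31774724e-04,
        2.60502897e-02,  7.00305264e-06]), 'eef_pos': array([0.57340705, 0.20574978, 0.30230364]), 'orientation': array([-3.14065688e+00,  1.37324469e-04,  1.57073457e+00]), 'force': array([-0.62158547,  0.09478735, -2.7176201 ]), 'torque': array([-0.00014798,  0.08977879,  0.05154586]), 'gripper_width': 0.35044637205999285}
```

View pics/c5.png

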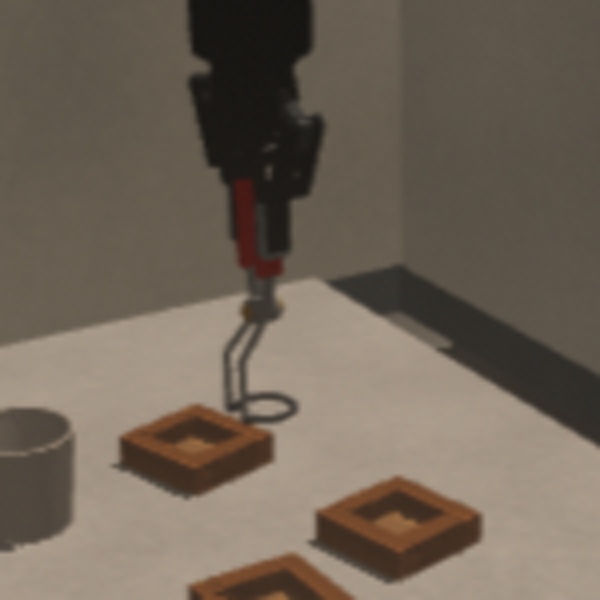

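Emit:
drive_tool([
  [[-0.4,-0.1,0],0],
  [[-0.9,-0.1,0],0],
  [[-0.9,-0.1,0],0],
  [[-0.9,-0.1,0],0],
  [[-0.9,-0.1,0],0],
  [[-0.9,-0.1,0],0],
  [[-0.9,-0.1,0],0],
  [[-0.9,-0.1,0],0],
  [[-0.9,-0.1,0],0],
  [[-0.9,-0.1,0],0],
])

```text
clock: 7.3
eef_pos: [0.5531, 0.0345, 0.3022]
orientation: [-3.14, -0.0, 1.571]
force: [0.4, 0.6, -1.9]
gripper_width: 0.351
```

Emit:
drive_tool([
  [[-0.9,-0.1,0],0],
  [[-0.9,-0.1,0],0],
  [[-0.9,-0.1,0],0],
  [[-0.9,-0.1,0],0],
  [[-0.9,-0.1,0],0],
  [[-0.9,-0.1,0],0],
  [[-0.9,-0.1,0],0],
  [[-0.9,-0.1,0],0],
  [[-0.9,-0.1,0],0],
  [[-0.9,-0.1,0],0],
])

```text
clock: 8.13
eef_pos: [0.5329, -0.1454, 0.3022]
orientation: [-3.14, -0.0, 1.571]
force: [0.2, -0.7, -2.4]
gripper_width: 0.349
```

Emit:
drive_tool([
  [[-0.5,-0.1,0],0],
  [[-0.4,0,0],0],
  [[-0.2,0,0],0],
  [[0,0,0],0],
  [[0,0,0],0],
  [[0,0,0],0],
])

```text
clock: 8.63
eef_pos: [0.5318, -0.1655, 0.3028]
orientation: [-3.142, -0.0, 1.571]
force: [-0.0, 0.1, -2.5]
gripper_width: 0.353
```

Run:
```python
from h import *
a=[]
print(r.get_state()["eef_pos"])
for n in("side","top"):
    p,d=r.snapshot(n); np.savez(n+"3.npz",p=p,d=d); a.append(p[220:340,290:410] if n=="side" else p[200:320,340:460])
cv2.imwrite("pics/c6.png",np.hstack([cv2.resize(i,(400,400),interpolation=cv2.INTER_CUBIC) for i in a]))
```

```text
[ 0.53175477 -0.16550515  0.30282551]
```

View pics/c6.png

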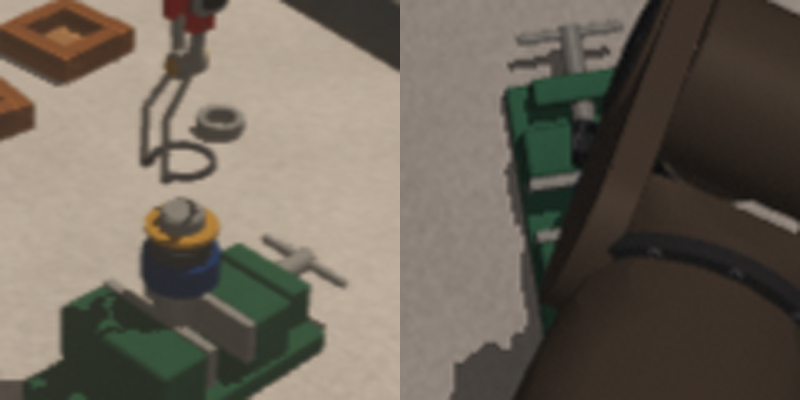

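Side crop: the ring at (180,162) hangs just above the shaft top at (182,212). In the top view the arm hides the work. I'll measure the ring in the same (side) camera as the shaft, so any camera bias cancels.

```bash
cat > m.py <<'E'
from h import *
from scipy.optimize import least_squares
def circ(q):
    f=least_squares(lambda a:np.hypot(q[:,0]-a[0],q[:,1]-a[1])-a[2],[*q.mean(0),.02],loss="soft_l1",f_scale=.001).x; return f
def ring(p,d,c0,zr,thr=75,verbose=True):
    P=pts("side",d); g=p.max(-1)
    s=(d>0)&(np.hypot(P[...,0]-c0[0],P[...,1]-c0[1])<.03)&(abs(P[...,2]-zr)<.012)
    q=P[s]; print("ring n",len(q),"z pct",np.percentile(q[:,2],[5,25,50,75,95]),"mean",q.mean(0))
    A=np.c_[q[:,:2]-q[:,:2].mean(0),np.ones(len(q))]; f=np.linalg.lstsq(A,q[:,2],rcond=None)[0]; print("plane slopes x,y",f)
    print("circle depth pts",circ(q[:,:2]))
    v,u=np.nonzero(s); zz=np.median(q[:,2]); qq=np.array([ray("side",a,b,zz)[:2] for a,b in zip(u,v)]); print("circle rays",circ(qq), "enc",cv2.minEnclosingCircle(np.float32(qq)))
    return s
E
python3 - <<'E'
from m import *
t=np.load("side3.npz")
s=ring(t["p"],t["d"],(.532,-.1655),.172)
i=t["p"].copy(); i[s]=(0,255,255); cv2.imwrite("pics/c7.png",cv2.resize(i[240:300,310:370],(480,480),interpolation=cv2.INTER_NEAREST))
# axle top in side this frame
P=pts("side",t["d"]);s=(abs(P[...,0]-.53)<.03)&(abs(P[...,1]+.168)<.03)&(P[...,2]>.129)&(P[...,2]<.145);q=P[s];print("axle",len(q),q.mean(0),np.median(q,0))
v,u=np.nonzero(s); print(cv2.minEnclosingCircle(np.float32([ray("side",a,b,.1357)[:2] for a,b in zip(u,v)])))
m=masks(t["p"])["brass"]&(abs(P[...,0]-.53)<.05)&(abs(P[...,1]+.168)<.05)&(P[...,2]<.14);v,u=np.nonzero(m);print("washer",cv2.minEnclosingCircle(np.float32([ray("side",a,b,.1245)[:2] for a,b in zip(u,v)])))
E
```

```text
ring n 120 z pct [0.168835   0.17082526 0.17202752 0.17321439 0.18100608] mean [ 0.52720327 -0.16632157  0.17274975]
plane slopes x,y [-0.11197963  0.01578427  0.17274975]
circle depth pts [ 0.52803168 -0.16613796  0.02072744]
circle rays [ 0.52862648 -0.16625739  0.02006763] enc ((0.5263425707817078, -0.16406910121440887), 0.025652391836047173)
axle 116 [ 0.5276906  -0.17190441  0.13464538] [ 0.52749897 -0.17238304  0.13523766]
((0.5259137749671936, -0.17196154594421387), 0.019150706008076668)
washer ((0.5295071005821228, -0.16927394270896912), 0.02373184822499752)
```

View pics/c7.png

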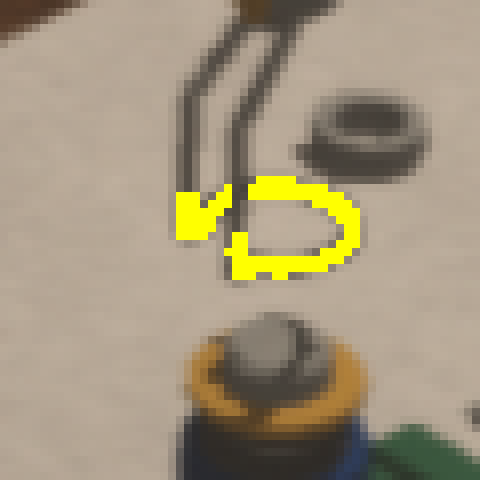

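Emit:
drive_tool([
  [[-0.12,0.04,0.3],0],
  [[0,0,0.3],0],
  [[0,0,0.3],0],
  [[0,0,0.3],0],
  [[0,0,0.1],0],
  [[0,0,0],0],
  [[0,0,0],0],
  [[0,0,0],0],
])

```text
clock: 9.4
eef_pos: [0.5326, -0.1686, 0.2771]
orientation: [3.141, 0.0, 1.571]
force: [-1.0, 0.5, -3.1]
gripper_width: 0.348
```

Run:
```python
from m import *
print(r.get_state()["eef_pos"],r.get_state()["force"])
p,d=r.snapshot("side"); np.savez("side4.npz",p=p,d=d)
t=np.load("side4.npz")
P=pts("side",d)
i=cv2.resize(p[250:310,310:380],(700,600),interpolation=cv2.INTER_CUBIC); cv2.imwrite("pics/c8.png",i)
s=ring(p,d,(.5295,-.1688),.1475)
m=masks(p)["brass"]&(abs(P[...,0]-.53)<.05)&(abs(P[...,1]+.168)<.05)&(P[...,2]<.14);v,u=np.nonzero(m);q=np.float32([ray("side",a,b,.1245)[:2] for a,b in zip(u,v)]);print("washer",cv2.minEnclosingCircle(q),q.min(0),q.max(0))
```

```text
[ 0.53259423 -0.16861906  0.27710636] [-1.02004806  0.45096176 -3.05743421]
ring n 154 z pct [0.13610462 0.1438395  0.14547883 0.14711095 0.15613659] mean [ 0.52748651 -0.16969158  0.1454889 ]
plane slopes x,y [-0.15537763  0.00443999  0.1454889 ]
circle depth pts [ 0.52903142 -0.16918439  0.02009625]
circle rays [ 0.53120348 -0.16828145  0.01983438] enc ((0.5251505374908447, -0.1678944230079651), 0.028488941490650177)
washer ((0.5287690758705139, -0.16932344436645508), 0.023615222424268723) [ 0.50666094 -0.19277106] [ 0.5522841  -0.14632368]
```

View pics/c8.png

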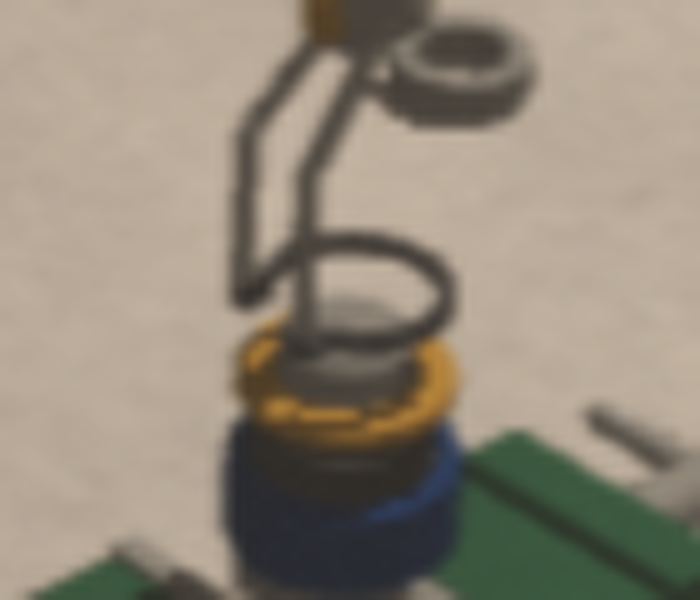

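Run:
```python
from m import *
def proj(X):
    c,R,t=cal("side"); q=np.atleast_2d(X)@R.T+t; return np.c_[q[:,0]/q[:,2]*c["fx"]+c["cx"],q[:,1]/q[:,2]*c["fy"]+c["cy"]]
for f,c0,zm in (("side3",(.5286,-.1662),.1702),("side4",(.5300,-.1688),.1446)):
    t=np.load(f+".npz");p,d=t["p"],t["d"];P=pts("side",d)
    for thr in (80,95):
        s=(abs(P[...,2]-zm-.001)<.007)&(np.hypot(P[...,0]-c0[0],P[...,1]-c0[1])<.026)&(P[...,0]>c0[0]-.008)&(p.max(-1)<thr)
        v,u=np.nonzero(s)
        for z in (zm,):
            q=np.array([ray("side",a,b,z)[:2] for a,b in zip(u,v)])
            f1=least_squares(lambda a:np.hypot(q[:,0]-a[0],q[:,1]-a[1])-.019,c0,loss="soft_l1",f_scale=.001).x
            Q=P[s]; A=np.c_[Q[:,:2]-f1,np.ones(len(Q))]; print(f,thr,len(u),"fixedR",f1,"free",circ(q),"plane",np.linalg.lstsq(A,Q[:,2],rcond=None)[0])
    if f=="side4":
        i=p.copy();i[s]=(0,255,255);cv2.imwrite("pics/c9.png",cv2.resize(i[250:310,310:380],(700,600),interpolation=cv2.INTER_NEAREST))
# washer edge and shaft top in the unobstructed first frame
t=np.load("side0.npz");p,d=t["p"],t["d"];P=pts("side",d)
g=cv2.resize(p[270:320,315:375],(720,600),interpolation=cv2.INTER_CUBIC)
for c,col in (((.5295,-.1688),(255,255,0)),((.5295,-.1700),(255,0,255))):
    for rr,z in ((.024,.1247),(.0125,.1357),(.015,.1332)):
        a=np.linspace(0,2*np.pi,200);uv=proj(np.c_[c[0]+rr*np.cos(a),c[1]+rr*np.sin(a),a*0+z])
        w=((uv-[315,270]+.5)*12).astype(int); cv2.polylines(g,[w],True,col,1)
cv2.imwrite("pics/c10.png",g)
```

```text
side3 80 25 fixedR [ 0.53112616 -0.16465777] free [ 0.53041931 -0.16463487  0.01965799] plane [-0.0034165   0.00941077  0.17193074]
side3 95 43 fixedR [ 0.53131823 -0.16429252] free [ 0.5314448  -0.16428957  0.01888907] plane [ 0.01359838 -0.00569956  0.17167506]
side4 80 27 fixedR [ 0.53168551 -0.16832492] free [ 0.53183713 -0.16832643  0.018866  ] plane [ 0.00082952 -0.02972694  0.14525   ]
side4 95 39 fixedR [ 0.53192969 -0.16809212] free [ 0.53190432 -0.16809176  0.01902166] plane [ 0.00192404 -0.01643687  0.14560698]
```

View pics/c9.png

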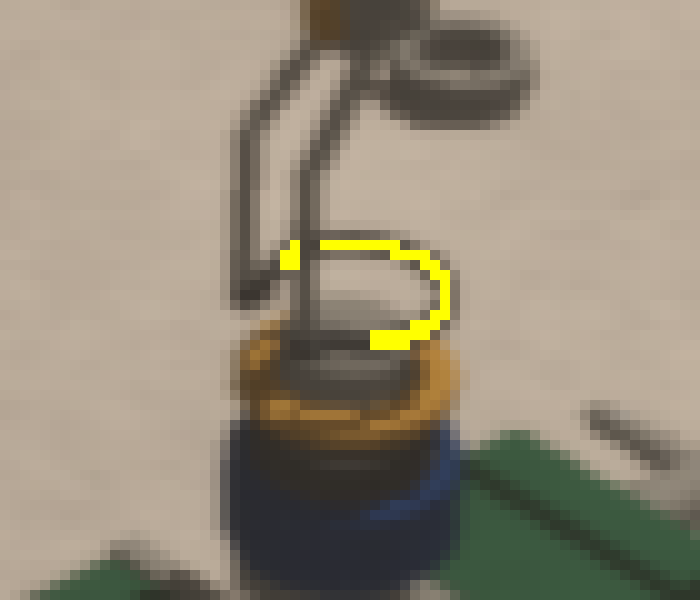

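View pics/c10.png

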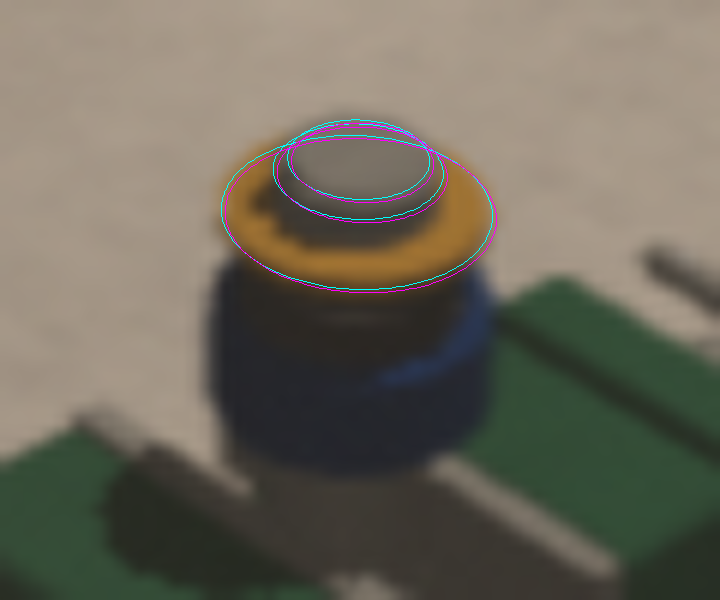

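Ring fit (side camera): level, slopes under 2–3 %, but about 1.5 mm to image-right of the shaft axis. I'll correct by about (-1.2, +0.5) mm and enter the chamfer slowly, watching the side forces.

Emit:
drive_tool([
  [[0.025,-0.06,0],0],
  [[0,0,0],0],
  [[0,0,0.1],0],
  [[0,0,0.1],0],
  [[0,0,0.1],0],
  [[0,0,0.1],0],
  [[0,0,0.05],0],
  [[0,0,0],0],
  [[0,0,0],0],
])

```text
clock: 10.2
eef_pos: [0.5313, -0.1681, 0.2678]
orientation: [-3.141, -0.0, 1.571]
force: [0.2, 0.3, -4.4]
gripper_width: 0.347
```

Run:
```python
from m import *
s=r.get_state();print(s["eef_pos"],s["force"],s["torque"])
p,d=r.snapshot("side"); np.savez("side5.npz",p=p,d=d)
i=cv2.resize(p[255:305,315:375],(720,600),interpolation=cv2.INTER_CUBIC); cv2.imwrite("pics/c11.png",i)
```

```text
[ 0.53128081 -0.16809282  0.2678011 ] [ 0.24265296  0.32433233 -4.36550138] [ 0.03346042 -0.01530431  0.01436729]
```

View pics/c11.png

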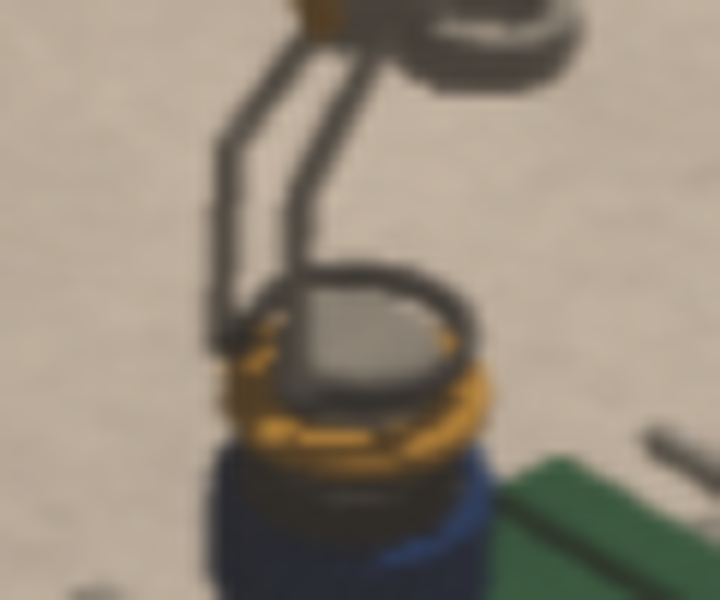

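Side crop: the ring (centre about (360,335)) encircles the light shaft cap (about (365,330)), with no contact force. Descending.

Emit:
drive_tool([
  [[0,0,0.05],0],
  [[0,0,0.1],0],
  [[0,0,0.1],0],
  [[0,0,0.05],0],
  [[0,0,0],0],
  [[0,0,0],0],
])

```text
clock: 10.75
eef_pos: [0.5313, -0.1681, 0.2618]
orientation: [-3.142, -0.0, 1.571]
force: [-0.3, 1.3, -2.2]
gripper_width: 0.348
```

Run:
```python
from m import *
s=r.get_state();print(s["eef_pos"],s["force"],s["torque"])
```

```text
[ 0.53127551 -0.1680892   0.26181696] [-0.25516707  1.26163375 -2.22984506] [-0.04090442 -0.02128503  0.02194907]
```

Emit:
drive_tool([
  [[0,0,0.05],0],
  [[0,0,0.05],0],
  [[0,0,0.05],0],
  [[0,0,0.05],0],
  [[0,0,0],0],
  [[0,0,0],0],
])

```text
clock: 11.25
eef_pos: [0.5313, -0.1681, 0.2581]
orientation: [3.141, 0.0, 1.571]
force: [-0.6, 0.2, 0.7]
gripper_width: 0.349
```

Emit:
drive_tool([
  [[0,0,0.05],0],
  [[0,0,0.05],0],
  [[0,0,0.05],0],
  [[0,0,0],0],
  [[0,0,0],0],
])

```text
clock: 11.67
eef_pos: [0.5314, -0.1681, 0.255]
orientation: [3.141, 0.0, 1.571]
force: [-0.2, 0.4, 2.7]
gripper_width: 0.353
```

Emit:
drive_tool([
  [[0,0,0.05],0],
  [[0,0,0.05],0],
  [[0,0,0],0],
  [[0,0,0],0],
])

```text
clock: 12.0
eef_pos: [0.5314, -0.1681, 0.253]
orientation: [3.141, 0.0, 1.571]
force: [-1.0, -0.2, 4.5]
gripper_width: 0.347
```

Emit:
drive_tool([
  [[0,0,0.05],0],
  [[0,0,0],0],
  [[0,0,0],0],
])

```text
clock: 12.25
eef_pos: [0.5314, -0.1681, 0.2522]
orientation: [3.141, 0.0, 1.571]
force: [-1.0, -0.3, 8.0]
gripper_width: 0.348
```

Emit:
drive_tool([
  [[0,0,0.05],0],
  [[0,0,0],0],
  [[0,0,0],0],
])

```text
clock: 12.5
eef_pos: [0.5314, -0.1681, 0.252]
orientation: [3.14, 0.001, 1.571]
force: [-3.5, 1.7, 14.8]
gripper_width: 0.351
```

Emit:
drive_tool([
  [[0,0,0.04],0],
  [[0,0,0],0],
  [[0,0,0],0],
  [[0,0,0],0],
])

```text
clock: 12.83
eef_pos: [0.5315, -0.1682, 0.2519]
orientation: [3.14, 0.001, 1.571]
force: [-5.1, 1.9, 21.1]
gripper_width: 0.349
```

Run:
```python
from m import *
s=r.get_state();print(s["eef_pos"],s["orientation"],s["force"],s["torque"],s["gripper_width"])
p,d=r.snapshot("side"); P=pts("side",d)
i=cv2.resize(p[250:310,310:380],(700,600),interpolation=cv2.INTER_CUBIC); cv2.imwrite("pics/c12.png",i)
q=P[(np.hypot(P[...,0]-.53,P[...,1]+.168)<.028)&(P[...,2]>.126)]
m=masks(p)["brass"]&(np.hypot(P[...,0]-.53,P[...,1]+.168)<.04)&(P[...,2]<.135);print("brass z",m.sum(),np.percentile(P[m][:,2],[10,50,90]))
```

```text
[ 0.5314995  -0.16817021  0.25192189] [3.13951759e+00 8.59940039e-04 1.57080541e+00] [-5.05408965  1.93224001 21.13566986] [0.49597042 1.14399657 0.03626888] 0.34909160946916096
brass z 29 [0.11689403 0.11795123 0.11968529]
```

View pics/c12.png

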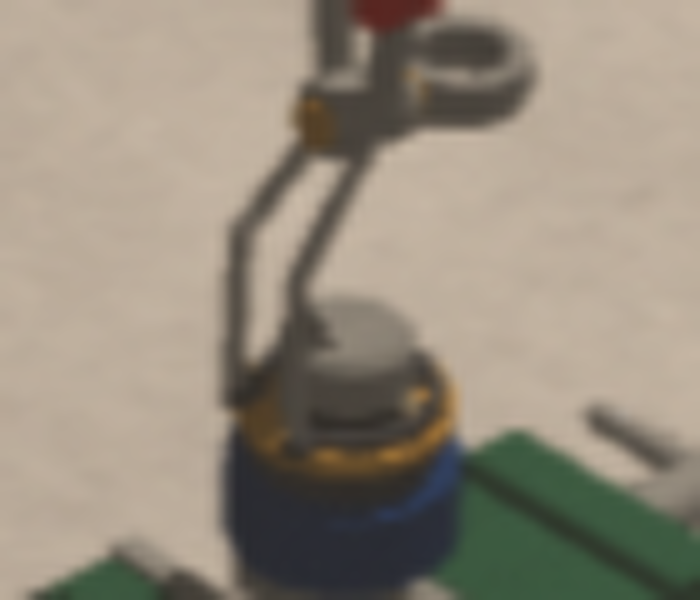

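Side crop: the ring at (365,400) lies flat on the brass washer, well below the shaft cap at (355,335). The brass reads z ≈ 0.118 m, which is groove height. The travel has stopped and the force has risen to 21 N, so I'm handing in.

Run:
```python
from bench import r
print(r.close_job()); s=r.get_state(); print(s["clock"],s["eef_pos"],s["force"],s["gripper_width"])
```

```text
the job is handed in; nothing more can be done
None
the job is handed in; nothing more can be done
```

I took the red-handled pliers from the block nearest the base, squeezed by both handles at 60 N. I passed the spread ring down around the shaft, pressed the washer to its stop, and handed in at about 13 s while still holding it there.

**Last checks**
- **Stop:** the tool halted at z = 0.252 m while the upward force rose from 4.5 to 21 N.
- **Washer height:** the side camera puts the washer's visible brass at about 0.118 m, the groove height I worked out from the shaft top.
- **Ring:** it lies flat on the washer around the shaft, and no contact force showed on the way down until it met the washer.

**Did not fully agree**
- **Cameras:** they differed by 2–3 mm on positions, so I lined the ring up with the shaft mainly in the side view, because the arm hid the top view.
- **Grip opening:** it held at 0.35, about 30 mm, where the task gives 33 mm at the handles' stop. I took the handles to be fully squeezed.
- **Side force:** about 5 N showed at the final press. A similar 5 N appeared when the arm first pressed down in the block, so I did not treat it as the ring rubbing the shaft.

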